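# Clamp a watch glass in the bonding stand

### The arm

A 6-joint arm with a two-finger parallel gripper is mounted at the origin on a cart in front of the work surface, level with it; the furniture and walls round the work are solid. World frame = base frame: x ahead of the robot, y to its left, z up, the work surface at z = 0. Lengths are in mm, angles in rad, forces in N, time in s.
With the tool pointing down it reaches from about 250 to 800 mm from the base axis. Payload 3.9 kg.
Tool frame: the origin (TCP) lies on the centre line of the jaws, within the pads' length; the fingertips stand 19 mm ahead of it and the grasp point (between the pads) is the TCP; z points along the fingers, y is the line along which they close (so a half turn about z gives the same grasp; the last joint's range is limited). The gripper opens to 85 mm and grips with 20 to 120 N. Pads are 22 mm wide; open, the fingers measure 114 mm over their backs; the gripper's body (76 mm by 85 mm) begins 54 mm behind the grasp point. The pads swing forward as they close: fully open they stand 13 mm farther back than shut.
Start: joints at [-1.202, 0.26, -0.138, 1.173, 0, 1.571], TCP at [189.255, -489.691, 250.304] pointing down, gripper open.
Joint ranges: [-2.78, 2.78], [-0.83, 1.72], [-1.28, 1.37], [-1.9, 2.12], [-1.57, 1.48], [-3.14, 3.14]. Speed limits (rad/s): [2.57, 2.57, 3.14, 3.14, 3.14, 3.14].

### API

Orientations are given as a unit quaternion [x, y, z, w].
In Python, from cell import env gives the robot as it stands.
- The arm moves only by the shell command python3 -m creep 'ROWS'. ROWS is text: rows parted by semicolons, each of 7 numbers parted by spaces: the turn, a rotation vector about the world's x, y, z in units of 5 degrees (1.0 is 5 degrees), then the shift along the world's x, y, z in units of 25 mm (1.0 is 25 mm), then the closure, from -1 (fully open) to 1 (shut). In form: ax ay az dx dy dz fingers; .... A call has 1 to 8 rows; each row shifts and turns the commanded pose from where the row before left it; what a row does not reach is not made up. A row lasts 1/10 s, in which the tool goes at most 50 mm and 8.59 degrees, less where a joint would pass 70% of its speed; a pose out of reach is approached as far as the arm can. A call is refused whole if a number of a shift passes 1 or a number of a turn 1, either way. A call with a gripper value outside its range is refused whole. The fingers move at their own pace and stop on an object; the grip force is fixed at half the most. Time passes only in rows, so rows that do not move let the fingers close. It gives the time, the measured TCP pose, the force, the opening and the grip force at its end, in the units of the state.
- env.read_state(): the state, without advancing time (a new reading comes with each control period).
- env.snapshot(name): name is "side" or "top" or "wrist"; returns a dict with "color" (480x640x3 uint8, red, green, blue), "K" (3x3 intrinsics, pixels), "k1" (the pictures are not rectified: a ray, as slopes to the right and down, at radius r is drawn at 1 + k1 r^2 times it, then the intrinsics apply), "R" (3x3) and "t" (3): a world point X has camera coordinates R X + t. Camera axes: x right, y down, z forward; pixel columns grow to the right and rows downward; lengths in mm; the calibration is good to about 2 mm. A picture is of the moment at which its call begins. There is no depth.
- env.hand_in(): hands the job in; it is judged then, once.
The state is a dict: "time": time; "joint_pos": joint angles; "dq": joint speeds; "joint_efforts": joint torques, N m; "position": TCP position; "tool_rot": TCP orientation; "wrist_force": force on the tool from outside, world axes, zero at the start; "wrist_torque": the same for the moment, N m; "gripper_width": opening from 0.0 (shut) to 1.0 (fully open); "grasp_force": force on a finger pad.
Only numpy, scipy, OpenCV 4.12 (cv2) and the standard library are available. Lean on these libraries where they do the work, as an engineer would, in place of code of your own. Each camera call takes 0.05 s, during which the arm holds its last target. There are 200 camera calls.

### The job

The watch in the bonding stand's tray needs its glass held down while the adhesive sets. First push the tray fully home against its stop, then untwist the telescoping spindle to free it, draw it down until its rubber foot presses on the glass with about 10 newtons, never more than 25, and twist it back to lock so that the stand keeps up the pressure by itself. Leave the loose things around the stand undisturbed.

Things in the scene. Friction and masses are not known exactly. Their poses are not given: they have to be found in the camera images.
- stand: Heavy fixed bench stand: grey base plate 164 x 92 x 12 mm, a steel pillar at its back, and an arm that carries a vertical sleeve (35 mm across, z 92 to 136 mm) over the tray. Origin on the work surface straight under the spindle's axis; the tray comes out towards the stand's -x, the pillar (140 mm high) stands at x = +66 mm. z is up.
- tray (a joint): How far the aluminium tray with the watch (66 x 62 mm, between two steel rails) is drawn out of the stand towards the stand's -x, in m: 0 is home against the stop with the watch centred under the foot, 0.062 is the limit. It slides level with about 2.5 N of friction and stays where it is left.
- tray_knob (a point): The tray's knob, a black upright post 13 mm in diameter (15 mm at its head), on a rod 98 mm in front of the tray's centre. The point lies on its axis 30 mm above the work surface; the post runs from z = 8 to 43 mm, and nothing lies within 55 mm beside it.
- nest: White round nest, 55 mm across, wall 4.5 mm, in mid-tray, with a round steel watch head (40 mm across, dial up) in it on a rubber packing cushion. Origin on the nest's axis 22.5 mm above the work surface. The watch's clear glass, 30 mm across, has its top anywhere from 33 to 48 mm above the work surface, differing from watch to watch: not measured, it must be felt. The watch does not yield.
- quill (a joint): Height setting of the telescoping spindle in m: how far it is drawn down out of the sleeve, 0 fully up, limit 0.060. Unlocked it slides with about 1.4 N of friction and stays where it is left: it weighs about 1.1 N and does not drop. Locked it holds against about 45 N either way.
- spindle (a joint): Twist of the telescoping spindle in rad: 0 fully locked (stop), growing counter-clockwise seen from above to 1.3 (stop). An eccentric inside grips from about 0 to 1.0; from 1.0 to 1.3 the spindle is free to slide. Turning takes up to 0.45 N m and it stays where it is left.
- knob_grip (a point): Centre of the black bar handle on top of the spindle, on its vertical axis, 219 mm above the work surface less the value of quill. The bar is 42 mm long, 16.5 mm thick and 26 mm high (13 mm above to 13 mm below this point); the point's x runs along the bar, so take it across its y. At twist 0 the bar lies along the stand's x. Below it is a tube 15 mm in diameter.
- foot: Black rubber foot under the spindle, 20 mm across; it does not turn with the twist. It is sprung and gives about 1 mm per 10 N, 4 mm at most. Its underside is 85 mm above the work surface less the value of quill; its body origin is 85 mm below that underside.
- loupe: Black eye loupe, 37 mm across and 30 mm high, loose beside the stand; origin in the centre of its underside. To be left alone.
- tweezers: Steel tweezers, 119 x 13 x 6 mm, lying loose beside the stand; origin under its middle. To be left alone.
- case_block: Turned steel case holder, 39 x 45 x 23 mm, loose beside the stand; origin under its middle. To be left alone.
- oil_cup: Black oil cup, 28 mm across and 13 mm high, loose beside the stand; origin under its middle. To be left alone.
- spacer_ring: Black spacer ring, 38 mm across and 4 mm high, loose beside the stand; origin under its middle. To be left alone.
- movement_holder: Small black and steel movement vise, 26 x 66 x 28 mm, loose behind the stand; origin under its middle. To be left alone.

How it is judged (in metres and radians):
On the way, in this order (a step that is already met when the one before it is completed fails the run):
1. the tray is home (within 2 mm of its stop) with the foot still clear of the watch (value of joint tray below 0.002 m and contact force between foot and nest below 0.5 N), for 0.1 s.
2. the spindle is twisted free (more than 1.0 rad) (value of joint spindle above 1 rad), for 0.1 s.
3. while free, the foot is brought to press on the watch glass with more than 3 N (value of joint spindle above 0.9 rad and value of joint tray below 0.003 m and contact force between foot and nest above 3 N), for 0.1 s.
At the end, for the whole second after the job is handed in: The tray is home (within 3 mm of its stop), the spindle is twisted back to locked (under 0.2 rad) and at rest, and with the robot away the foot still presses on the watch glass with 6 to 14 N (value of joint tray below 0.003 m and value of joint spindle below 0.2 rad and contact force between foot and nest between 6 and 14 N and velocity of joint quill between -0.002 and 0.002 m/s); the robot touches nothing.
It fails at once if the foot presses on the watch with more than 25 N (contact force between foot and nest above 25 N).
It fails at once if a loose thing round the stand is moved by more than 20 mm (distance of any of loupe, tweezers, case_block, oil_cup, spacer_ring, movement_holder from where it was at the start of the episode above 0.02 m).
It also fails if it takes over 54 s, if anything falls off the work surface, if the arm or the gripper's body presses on something with over 40 N, if the wrist force passes 120 N, or if a joint passes its speed limit or range.

## Working session

There is one attempt and no reset: what is moved stays moved. The work goes in short steps, Python scripts to look and compute and a shell command to move; the robot and the scene stay as the last step left them, time stands still between calls to the robot, and variables do not carry over. Pictures are saved under pics/ and viewed, at most 10 in all, crops included, and the job is handed in when it is done.

```bash
mkdir -p pics; ls; python3 - <<'E'
from cell import env
import cv2,json
for n in ("top","side"):
    s=env.snapshot(n); cv2.imwrite(f"pics/{n}0.png",s["color"][:,:,::-1])
    print(n,s["K"],s["k1"],s["R"],s["t"])
print(env.read_state())
E
```

```text
pics
top [[599.10457898   0.         327.18233709]
 [  0.         599.10457898 237.63323084]
 [  0.           0.           1.        ]] -0.1279357028215098 [[-0.01570103 -0.99987361  0.00249822]
 [-0.98040736  0.0149046  -0.19641604]
 [ 0.19635398 -0.00553321 -0.98051746]] [-62.79257838 647.11808882 903.02710182]
side [[469.87937721   0.         326.93233814]
 [  0.         469.87937721 233.18370297]
 [  0.           0.           1.        ]] -0.012549371880820394 [[ 9.99634153e-01  2.51244971e-02 -1.00159639e-02]
 [ 2.48011952e-04 -3.78810991e-01 -9.25474025e-01]
 [-2.70462267e-02  9.25132960e-01 -3.78678635e-01]] [-652.0917729   112.93655598  995.86446938]
{'time': 0.1, 'joint_pos': array([-1.20200516e+00,  2.60619646e-01, -1.39276335e-01,  1.17269633e+00,
        6.35081804e-06,  1.57077499e+00]), 'dq': array([ 0.00081331, -0.00314657,  0.00367715, -0.00057971, -0.00217311,
       -0.00072777]), 'joint_efforts': array([-5.01043924e-04, -4.06508410e+01,  2.54527366e+01,  1.00729940e-02,
        3.63655465e-05, -8.67766829e-06]), 'position': array([ 189.04333145, -489.14470179,  249.53369245]), 'tool_rot': array([ 9.83044900e-01,  1.83362804e-01, -1.61517950e-04, -8.83352317e-04]), 'wrist_force': array([-0.01880598,  0.01821957, -0.60719186]), 'wrist_torque': array([-0.05451951, -0.02241876, -0.00371159]), 'grasp_force': 0.0, 'gripper_width': 1.0008184708882506}
```

View pics/top0.png

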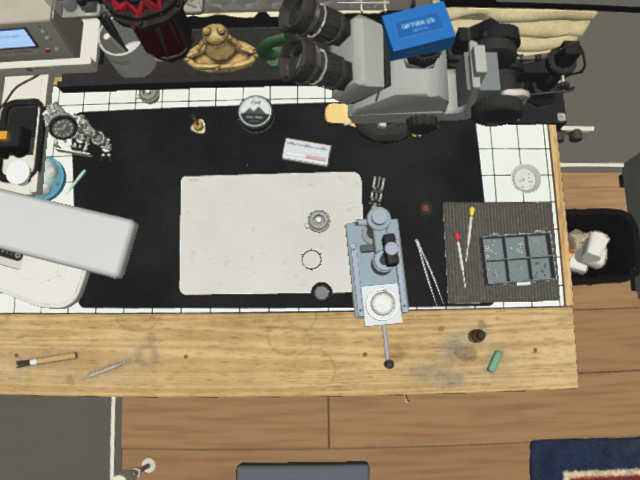

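View pics/side0.png

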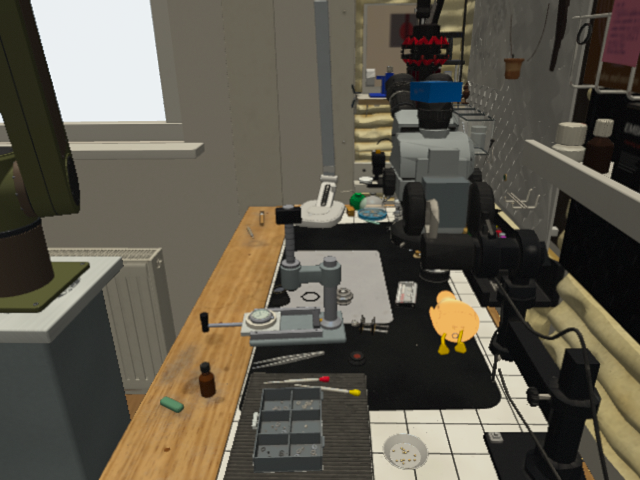

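The top view shows the tray knob at about (389,364), the nest at (382,302), and the black bar near (391,249). In the side view the knob is at (205,322) and the bar at (288,214). I'll enlarge both views to refine these.

```bash
cat > h.py <<'E'
import numpy as np, cv2
from cell import env
from scipy.optimize import least_squares
def proj(s,X):
    c=np.atleast_2d(X)@np.array(s["R"]).T+s["t"]; p=c[:,:2]/c[:,2:]
    p=p*(1+s["k1"]*(p**2).sum(1,keepdims=True)); K=np.array(s["K"])
    return p*[K[0,0],K[1,1]]+K[:2,2]
def tri(obs):  # [(snap,(u,v))..]
    f=lambda X: np.concatenate([(proj(s,X)[0]-p) for s,p in obs])
    r=least_squares(f,[500,-100,50]); return r.x, r.fun
def onz(s,p,z):
    r=least_squares(lambda a: proj(s,[a[0],a[1],z])[0]-p,[500,-100]); return r.x
E
python3 - <<'E'
import cv2,numpy as np
t=cv2.imread("pics/top0.png")[190:375,330:440]; s=cv2.imread("pics/side0.png")[200:350,195:355]
a=cv2.resize(t,None,fx=3,fy=3,interpolation=cv2.INTER_CUBIC); b=cv2.resize(s,None,fx=2.9,fy=2.9,interpolation=cv2.INTER_CUBIC)
c=np.zeros((560,800,3),np.uint8); c[:a.shape[0],:a.shape[1]]=a; c[:b.shape[0],332:332+b.shape[1]]=b; cv2.imwrite("pics/crop0.png",c)
E
```

```text
(no output)
```

View pics/crop0.png

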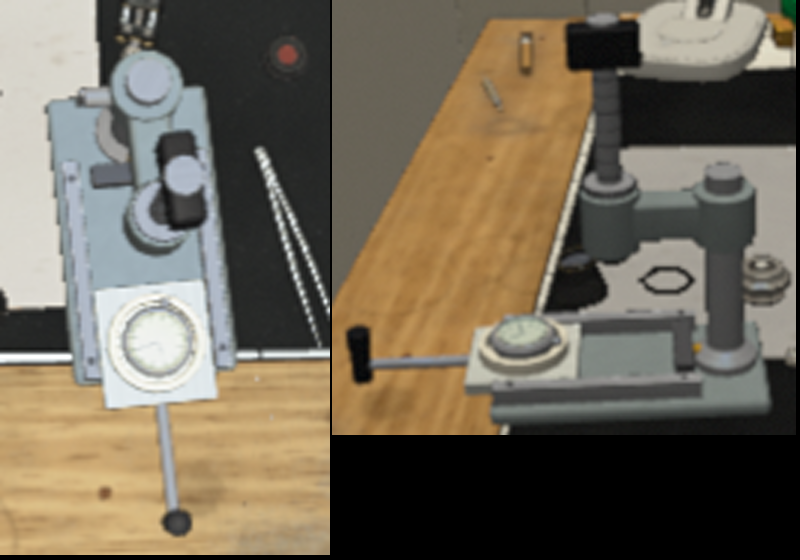

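The enlargement gives subpixel positions. In the top view: knob head (389,363.7), nest (381.7,304.3), bar (391,249), pillar top (379,217.7). In the side view: knob middle (204.3,322), bar middle (288.4,216), pillar top (330,259.3).

```bash
python3 - <<'E'
from h import *
T=env.snapshot("top");S=env.snapshot("side");W=env.snapshot("wrist")
cv2.imwrite("pics/w0.png",W["color"][:,:,::-1])
def p(n,a,b): x,f=tri([(T,a),(S,b)]); print(n,x.round(1),f.round(1)); return x
p("knob head",(389,363.7),(204.3+.3,200+330/2.9))
p("bar top cap",(391.3,248.7),((603-332)/2.9+195,200+19/2.9))
p("pillar top",(379,217.7),((724-332)/2.9+195,200+171/2.9))
k=onz(T,(389,363.7),43);pl=onz(T,(379,217.7),140);ax=onz(T,(391.3,248.7),234);n=onz(T,(381.7,304.3),33)
print(k,n,ax,pl)
y=np.arctan2(*(pl-k)[::-1]);print("yaw",y,np.degrees(y)); u=(pl-k)/np.hypot(*(pl-k))
o=pl-66*u; print("origin",o,"tray",(o-k)@u-98, (o-n)@u, (ax-o)@u)
# side view checks
print("pillar side pred",proj(S,[*pl,140]),"knob",proj(S,[*k,25]),"bar",proj(S,[*o,219]))
# yaw from rails/base: base corners in top
print([onz(T,(330+a/3,190+b/3),12) for a,b in ((50,103),(205,88),(80,383),(235,367))])
print([onz(T,(330+a/3,190+b/3),28) for a,b in ((70,168),(93,378),(208,170),(228,362))])
E
```

```text
knob head [ 444.3 -168.4   40.2] [-0.1 -0.4 -0.4  0. ]
bar top cap [ 596.7 -156.6  231.9] [-0.1 -0.4 -0.4  0.1]
pillar top [ 661.8 -150.6  136.9] [-0.1 -0.6 -0.7  0.2]
[ 443.74615409 -168.29023103] [ 539.75294559 -160.39689292] [ 595.85788406 -156.4147531 ] [ 660.16352188 -150.42763025]
yaw 0.08235107510729209 4.718369042012689
origin [ 594.38719152 -155.85666001] tray 53.153285923823944 54.822564673460754 1.4198008324612805
pillar side pred [[328.51597775 257.41000278]] knob [[204.85081177 321.25987242]] bar [[286.96307437 214.11107981]]
[array([ 679.24166582, -106.79025747]), array([ 686.73433588, -195.79689161]), array([ 520.02291631, -119.99086083]), array([ 527.28780397, -206.56411376])]
[array([ 638.39897027, -116.4912674 ]), array([ 521.60123171, -126.31697537]), array([ 636.06538341, -193.57916296]), array([ 528.96153875, -200.59056839])]
```

```bash
cat > st.py <<'E'
from h import *
from scipy.spatial.transform import Rotation as Ro
s=env.read_state(); R=Ro.from_quat(s["tool_rot"]).as_matrix()
print("t",round(s["time"],2),"p",s["position"].round(2),"yaw",np.degrees(np.arctan2(R[1,0],R[0,0])).round(2),"tilt",R[:2,2].round(4),"F",s["wrist_force"].round(2),"M",s["wrist_torque"].round(3),"w",round(s["gripper_width"],3),"g",round(s["grasp_force"],1),"j6",s["joint_pos"][5].round(3))
E
python3 -m creep '0 0 -0.41 0.785 0.988 0 0;0 0 -0.41 0.785 0.988 0 0;0 0 -0.41 0.785 0.988 0 0;0 0 -0.41 0.785 0.988 0 0;0 0 -0.41 0.785 0.988 0 0;0 0 -0.41 0.785 0.988 0 0;0 0 -0.41 0.785 0.988 0 0;0 0 -0.41 0.785 0.988 0 0'; python3 -m creep '0 0 0 0.785 0.988 0 0;0 0 0 0.785 0.988 0 0;0 0 0 0.785 0.988 0 0;0 0 0 0.785 0.988 0 0;0 0 0 0.785 0.988 0 0;0 0 0 0 0 0 0;0 0 0 0 0 0 0'; python3 st.py
```

```text
time: 1.05
position: [346.8, -291.0, 250.3]
tool_rot: [0.999, 0.04, 0.0, 0.0]
wrist_force: [0.8, -0.3, 0.5]
gripper_width: 0.501
grasp_force: 0.0
time: 1.75
position: [444.4, -168.2, 250.1]
tool_rot: [0.999, 0.042, -0.0, 0.0]
wrist_force: [-0.5, 0.6, -0.2]
gripper_width: 0.502
grasp_force: 0.0
t 1.75 p [ 444.36 -168.21  250.12] yaw 4.83 tilt [-0.0008 -0.0003] F [-0.47  0.63 -0.17] M [ 0.038 -0.017  0.028] w 0.502 g 0.0 j6 2.696
```

```bash
python3 -m creep '0 0 0 0 0 -1 0;0 0 0 0 0 -1 0;0 0 0 0 0 -1 0;0 0 0 0 0 -1 0;0 0 0 0 0 -1 0;0 0 0 0 0 0 0;0 0 0 0 0 0 0'; python3 - <<'E'
from h import *
W=env.snapshot("wrist"); cv2.imwrite("pics/w1.png",W["color"][:,:,::-1])
for X in ([444,-168.3,43],[444,-168.3,30],[595.5,-156.2,232],[661,-150.5,140],[444.4,-168.2,125]): print(X,proj(W,X))
E
python3 st.py
```

```text
time: 2.45
position: [443.5, -169.2, 125.5]
tool_rot: [0.999, 0.041, -0.001, -0.0]
wrist_force: [1.0, 0.4, 0.1]
gripper_width: 0.501
grasp_force: 0.0
[444, -168.3, 43] [[313.31369054 258.22695373]]
[444, -168.3, 30] [[313.50931569 250.11463996]]
[595.5, -156.2, 232] [[  -410.44549955 -32185.02321605]]
[661, -150.5, 140] [[ 311.88838703 -172.24705018]]
[444.4, -168.2, 125] [[311.11216703 340.70543292]]
t 2.5 p [ 444.54 -169.41  126.26] yaw 4.66 tilt [ 0.0008 -0.0005] F [ 0.63 -0.08  0.91] M [ 0.027 -0.011  0.02 ] w 0.499 g 0.0 j6 2.696
```

View pics/w1.png

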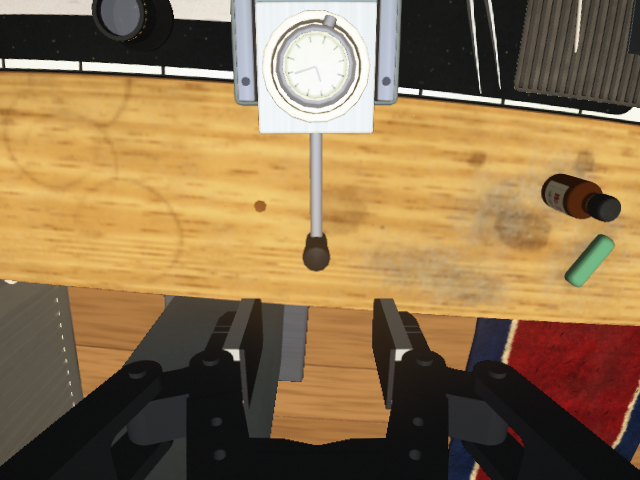

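The knob head is at (316,258) against a predicted (313,258), about 1 mm off. Next I descend and grip it.

```bash
python3 -m creep '0 0 0 0 0 -0.8 0;0 0 0 0 0 -0.8 0;0 0 0 0 0 -0.8 0;0 0 0 0 0 -0.8 0;0 0 0 0 0 -0.55 0;0 0 0 0 0 0 0'; python3 -m creep '0 0 0 0 0 0 1;0 0 0 0 0 0 1;0 0 0 0 0 0 1;0 0 0 0 0 0 1;0 0 0 0 0 0 1;0 0 0 0 0 0 1';python3 st.py
```

```text
time: 3.1
position: [444.2, -168.8, 31.5]
tool_rot: [0.999, 0.041, -0.0, -0.0]
wrist_force: [-0.8, -0.5, 0.5]
gripper_width: 0.498
grasp_force: 0.0
time: 3.7
position: [445.6, -168.5, 32.9]
tool_rot: [0.999, 0.041, 0.001, -0.0]
wrist_force: [-0.1, 2.2, 7.2]
gripper_width: 0.147
grasp_force: 58.5
t 3.7 p [ 445.58 -168.52   32.94] yaw 4.75 tilt [0.0028 0.0001] F [-0.15  2.19  7.19] M [ 0.512  0.103 -0.016] w 0.147 g 58.5 j6 2.696
```

```bash
python3 -m creep '0 0 0 0.3 0.025 0 1;0 0 0 0.3 0.025 0 1;0 0 0 0.3 0.025 0 1;0 0 0 0.3 0.025 0 1;0 0 0 0.3 0.025 0 1;0 0 0 0.3 0.025 0 1;0 0 0 0 0 0 1;0 0 0 0 0 0 1';python3 -m creep '0 0 0 0.1 0.008 0 1;0 0 0 0.1 0.008 0 1;0 0 0 0 0 0 1';python3 st.py
```

```text
time: 4.5
position: [491.2, -164.8, 33.0]
tool_rot: [0.999, 0.042, 0.002, 0.0]
wrist_force: [0.0, 2.2, 6.2]
gripper_width: 0.149
grasp_force: 58.4
time: 4.8
position: [495.0, -164.4, 33.0]
tool_rot: [0.999, 0.041, 0.001, 0.0]
wrist_force: [-2.7, 2.6, 7.9]
gripper_width: 0.147
grasp_force: 58.6
t 4.8 p [ 495.   -164.42   32.95] yaw 4.75 tilt [ 0.0014 -0.0003] F [-2.73  2.57  7.95] M [0.34  0.352 0.015] w 0.147 g 58.6 j6 2.738
```

```bash
for i in 1 2 3; do python3 -m creep '0 0 0 0.04 0.003 0 1;0 0 0 0.04 0.003 0 1;0 0 0 0 0 0 1' >/dev/null;python3 st.py; done
```

```text
t 5.1 p [ 496.6  -164.29   32.92] yaw 4.74 tilt [ 0.0009 -0.0003] F [-2.65  1.6   8.52] M [ 0.351  0.395 -0.032] w 0.15 g 58.6 j6 2.739
t 5.4 p [ 498.57 -164.13   32.93] yaw 4.74 tilt [ 0.0009 -0.0003] F [-1.78  2.39  8.17] M [0.32  0.422 0.007] w 0.143 g 58.6 j6 2.741
t 5.7 p [ 500.57 -163.99   32.92] yaw 4.74 tilt [ 0.0009 -0.0003] F [-1.78  2.28  7.74] M [ 0.372  0.445 -0.033] w 0.144 g 58.6 j6 2.742
```

```bash
for i in 1 2 3; do python3 -m creep '0 0 0 0.03 0.003 0 1;0 0 0 0.03 0.003 0 1;0 0 0 0 0 0 1' >/dev/null;python3 st.py; done
```

```text
t 6.0 p [ 501.34 -163.89   32.89] yaw 4.73 tilt [-0.0005 -0.0006] F [-3.91  0.91  8.64] M [0.287 0.728 0.024] w 0.145 g 58.8 j6 2.743
t 6.3 p [ 501.31 -163.85   32.81] yaw 4.71 tilt [-0.0032 -0.0011] F [-7.31  0.59 11.28] M [ 0.171  1.24  -0.034] w 0.149 g 59.0 j6 2.745
t 6.6 p [ 501.33 -163.81   32.76] yaw 4.69 tilt [-0.0058 -0.0016] F [-10.27  -0.94  13.89] M [-0.04   1.843 -0.006] w 0.146 g 59.2 j6 2.746
```

```bash
python3 -m creep '0 0 0 -0.06 -0.005 0 1;0 0 0 0 0 0 1;0 0 0 0 0 0 0;0 0 0 0 0 0 0;0 0 0 0 0 0 0' >/dev/null;python3 st.py; python3 - <<'E'
from h import *
for n in ("wrist","top"):
    W=env.snapshot(n); cv2.imwrite(f"pics/{n}2.png",W["color"][:,:,::-1]); print(-np.array(W["R"]).T@W["t"])
t=cv2.resize(W["color"][180:380,320:450,::-1],None,fx=3,fy=3,interpolation=cv2.INTER_CUBIC); cv2.imwrite("pics/top2c.png",t)
E
```

```text
t 7.1 p [ 503.88 -163.89   31.74] yaw 4.73 tilt [ 0.0009 -0.0005] F [-0.18 -0.74 -0.31] M [ 0.034  0.025 -0.007] w 0.502 g 0.0 j6 2.745
[ 581.10725499 -158.44150578  154.64391261]
[ 456.14046075  -67.43303994 1012.69508767]
```

View pics/top2c.png

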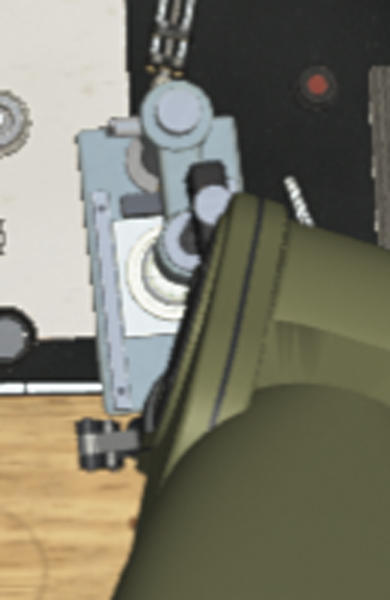

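The tray sits under the sleeve; the stop force confirmed it is home. Now I go up and look at the bar from the wrist camera.

```bash
python3 -m creep '0 0 0 0 0 1 0;0 0 0 0 0 1 0;0 0 0 -0.3 0 1 0;0 0 0 -0.3 0 1 0;0 0 0 -0.2 0 1 0;0 0 0 0 0 1 0;0 0 0 0 0 1 0;0 0 0 0 0 1 0' ; python3 -m creep '0 0 0 0 0 1 0;0 0 0 0.3 0 1 0;0 0 0 0.5 0.1 1 0;0 0 0 0.6 0.1 1 0;0 0 0 0 0 0 0;0 0 0 0 0 0 0' >/dev/null; python3 st.py; python3 - <<'E'
from h import *
W=env.snapshot("wrist"); cv2.imwrite("pics/w3.png",W["color"][:,:,::-1])
print(-np.array(W["R"]).T@W["t"]); print(proj(W,[[595.5,-156.2,232],[595.5,-156.2,219],[661,-150.5,140]]))
E
```

```text
time: 8.0
position: [483.3, -163.6, 232.5]
tool_rot: [0.999, 0.041, -0.0, 0.0]
wrist_force: [0.4, -0.1, 1.1]
gripper_width: 0.498
grasp_force: 0.0
t 8.6 p [ 518.63 -158.67  331.32] yaw 4.75 tilt [ 0.0001 -0.0002] F [-0.69 -0.35 -0.54] M [0.023 0.003 0.001] w 0.498 g 0.0 j6 2.762
[ 595.95732407 -153.23549504  454.16221452]
[[322.34238167 109.61103776]
 [322.03324039 109.53402739]
 [320.55593635  13.03327168]]
```

View pics/w3.png

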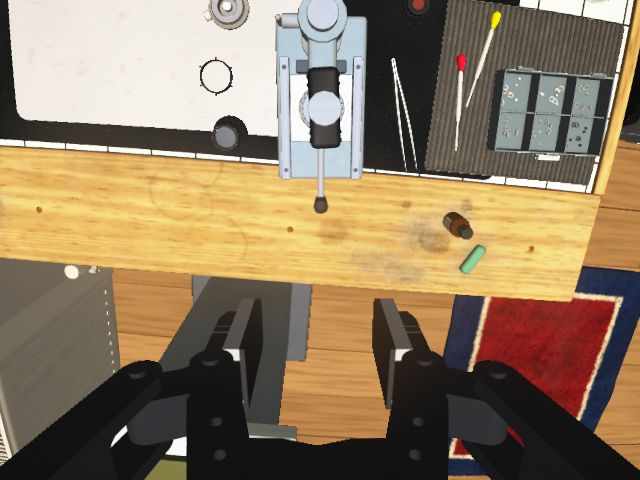

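The bar centre is at (324.5,107.5) and its long axis lines up with the tool yaw, so the axis is at about (596.2,-157). I move over it and lower.

```bash
python3 -m creep '0 0 0 0.8 0.02 0 0;0 0 0 0.8 0.02 0 0;0 0 0 0.8 0.02 0 0;0 0 0 0.7 0.01 0 0;0 0 0 0 0 -0.6 0;0 0 0 0 0 -0.6 0;0 0 0 0 0 -0.6 0;0 0 0 0 0 -0.6 0' >/dev/null; python3 -m creep '0 0 0 0 0 -0.6 0;0 0 0 0 0 -0.6 0;0 0 0 0 0 -0.4 0;0 0 0 0 0 -0.4 0;0 0 0 0 0 0 0;0 0 0 0 0 0 0' >/dev/null; for i in 1 2; do python3 st.py; python3 -m creep '0 0 0 0 0 0 0' >/dev/null; done; python3 - <<'E'
from h import *
S=env.snapshot("side"); W=env.snapshot("wrist")
c=np.hstack([cv2.resize(S["color"][170:300,230:360],(500,500),interpolation=cv2.INTER_CUBIC)]); cv2.imwrite("pics/s4.png",c[:,:,::-1])
E
```

```text
t 10.05 p [ 595.71 -156.94  221.51] yaw 4.72 tilt [-0.0004  0.0001] F [0.09 0.43 0.36] M [ 0.043 -0.011  0.003] w 0.497 g 0.0 j6 2.802
t 10.15 p [ 596.34 -157.06  222.31] yaw 4.73 tilt [ 0.0013 -0.0004] F [-0.34 -0.2  -0.31] M [-0.05   0.017 -0.007] w 0.502 g 0.0 j6 2.802
```

View pics/s4.png

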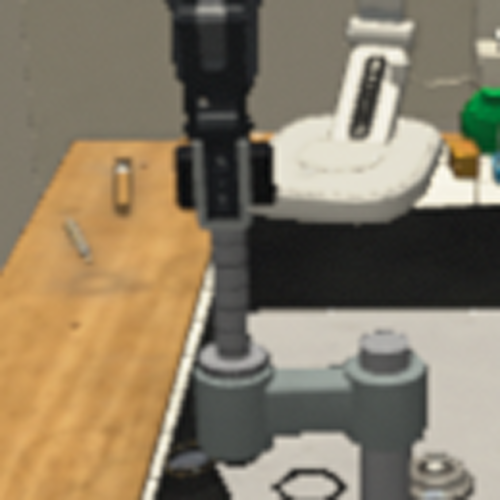

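The finger (centre about x 222) lines up with the bar (178–272, centre 225), so the offset is about 1 mm. Closing.

```bash
python3 -m creep '0 0 0 0 0 0 1;0 0 0 0 0 0 1;0 0 0 0 0 0 1;0 0 0 0 0 0 1;0 0 0 0 0 0 1;0 0 0 0 0 0 1' >/dev/null; python3 st.py;  python3 -m creep '0 0 0.8 0 0 0 1;0 0 0.8 0 0 0 1;0 0 0.8 0 0 0 1;0 0 0.8 0 0 0 1;0 0 0 0 0 0 1' >/dev/null; python3 st.py
```

```text
t 10.95 p [ 596.02 -157.35  221.96] yaw 4.71 tilt [ 0.0006 -0.0008] F [-0.95 -2.73  2.9 ] M [-0.336  0.074  0.033] w 0.183 g 60.5 j6 2.802
t 11.45 p [ 596.85 -157.28  221.95] yaw 20.71 tilt [ 0.0021 -0.0007] F [ 2.55 -2.57  2.96] M [-0.403 -0.283 -0.016] w 0.187 g 60.2 j6 2.523
```

```bash
python3 -m creep '0 0 0.9 0 0 0 1;0 0 0.9 0 0 0 1;0 0 0.9 0 0 0 1;0 0 0.9 0 0 0 1;0 0 0.9 0 0 0 1;0 0 0.9 0 0 0 1' >/dev/null; python3 st.py;  python3 -m creep '0 0 0.9 0 0 0 1;0 0 0.9 0 0 0 1;0 0 0.9 0 0 0 1;0 0 0.9 0 0 0 1;0 0 0.9 0 0 0 1;0 0 0.8 0 0 0 1;0 0 0 0 0 0 1;0 0 0 0 0 0 1' >/dev/null; python3 st.py; python3 - <<'E'
from h import *
S=env.snapshot("side"); T=env.snapshot("top")
c=np.hstack([cv2.resize(S["color"][190:270,250:330],(400,400),interpolation=cv2.INTER_CUBIC),cv2.resize(T["color"][200:280,350:430],(400,400),interpolation=cv2.INTER_CUBIC)]); cv2.imwrite("pics/s5.png",c[:,:,::-1])
E
```

```text
t 12.05 p [ 596.65 -156.97  221.77] yaw 47.82 tilt [ 0.0016 -0.0002] F [ 1.41 -2.14  1.58] M [-0.343 -0.284 -0.065] w 0.185 g 60.0 j6 2.05
t 12.85 p [ 596.32 -156.64  221.28] yaw 74.12 tilt [0.0006 0.0004] F [ 2.29 -1.13 -1.33] M [-0.231 -0.753  0.046] w 0.182 g 59.6 j6 1.591
```

View pics/s5.png

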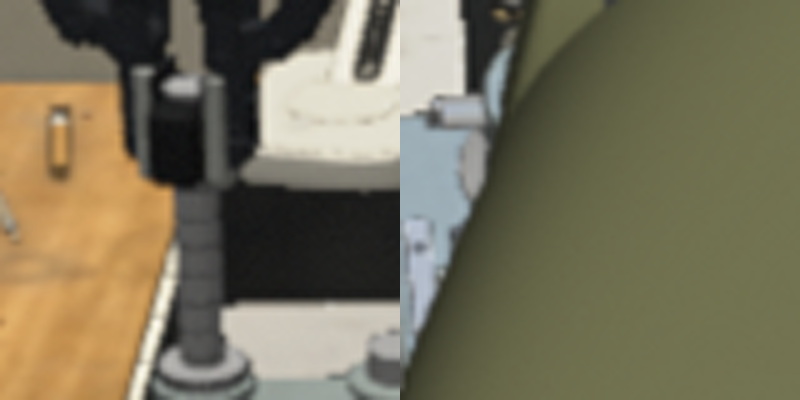

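The bar has turned with the gripper and the spindle is free. I lower it 32 mm (contact can come only after 37), then feel for the glass.

```bash
python3 -m creep '0 0 0 0 0 -0.2 1;0 0 0 0 0 -0.2 1;0 0 0 0 0 -0.2 1;0 0 0 0 0 -0.2 1;0 0 0 0 0 -0.2 1;0 0 0 0 0 -0.2 1;0 0 0 0 0 -0.1 1;0 0 0 0 0 0 1' >/dev/null; python3 st.py; for i in 1 2 3; do python3 -m creep '0 0 0 0 0 -0.04 1;0 0 0 0 0 0 1' >/dev/null; python3 st.py; done
```

```text
t 13.75 p [ 596.01 -156.85  188.37] yaw 74.23 tilt [-0.0002  0.0003] F [ 4.25  0.06 -3.05] M [-0.086 -1.249  0.014] w 0.178 g 59.3 j6 1.589
t 13.95 p [ 596.03 -156.85  188.02] yaw 74.23 tilt [0.0002 0.0002] F [ 3.9  -0.47 -2.09] M [-0.06  -1.217 -0.04 ] w 0.179 g 59.4 j6 1.589
t 14.15 p [ 595.99 -156.87  187.17] yaw 74.23 tilt [0.0003 0.0001] F [ 3.34  0.96 -0.11] M [ 0.025 -1.14  -0.008] w 0.181 g 59.7 j6 1.589
t 14.35 p [ 596.  -156.9  186.1] yaw 74.23 tilt [0.0003 0.    ] F [3.71 1.35 0.28] M [-0.013 -1.171 -0.059] w 0.181 g 59.7 j6 1.589
```

```bash
for i in 1 2 3 4; do python3 -m creep '0 0 0 0 0 -0.02 1;0 0 0 0 0 0 1' >/dev/null; python3 st.py|cut -c1-100; done
```

```text
t 14.55 p [ 596.01 -156.89  185.59] yaw 74.23 tilt [0.0003 0.    ] F [ 4.29  1.08 -0.64] M [ 0.067 -
t 14.75 p [ 595.99 -156.92  185.06] yaw 74.23 tilt [ 0.0002 -0.    ] F [3.15 1.59 0.17] M [ 0.087 -1
t 14.95 p [ 595.97 -156.91  184.52] yaw 74.23 tilt [ 0.0002 -0.    ] F [4.64 0.09 0.38] M [ 0.052 -1
t 15.15 p [ 595.95 -156.91  184.  ] yaw 74.23 tilt [ 0.0001 -0.    ] F [ 3.73  0.66 -0.69] M [ 0.065
```

```bash
python3 -m creep '0 0 0 0 0 0 1' | grep -E "pos|force"
```

```text
position: [595.9, -156.9, 184.0]
wrist_force: [4.7, 0.2, -1.0]
grasp_force: 59.6
```

```bash
for i in 1 2 3 4; do python3 -m creep '0 0 0 0 0 -0.02 1;0 0 0 0 0 0 1' >/dev/null; python3 st.py|cut -c1-90; done
```

```text
t 15.45 p [ 595.96 -156.91  183.54] yaw 74.23 tilt [ 0.0002 -0.    ] F [ 4.81  1.39 -0.83]
t 15.65 p [ 595.93 -156.89  183.02] yaw 74.23 tilt [ 0.0001 -0.    ] F [ 4.16  0.19 -0.15]
t 15.85 p [ 595.91 -156.92  182.51] yaw 74.23 tilt [ 0. -0.] F [ 4.69  0.95 -0.15] M [ 0.0
t 16.05 p [ 595.91 -156.93  181.98] yaw 74.23 tilt [0. 0.] F [ 5.02  1.15 -0.59] M [ 0.063
```

```bash
for i in 1 2 3 4; do python3 -m creep '0 0 0 0 0 -0.02 1;0 0 0 0 0 0 1' >/dev/null; python3 st.py|cut -c1-90; done
```

```text
t 16.25 p [ 595.91 -156.9   181.52] yaw 74.23 tilt [0. 0.] F [ 4.92  0.56 -0.  ] M [-0.041
t 16.45 p [ 595.92 -156.93  180.99] yaw 74.23 tilt [ 0. -0.] F [4.6  0.6  0.24] M [ 0.036 
t 16.65 p [ 595.91 -156.92  180.48] yaw 74.23 tilt [ 0. -0.] F [4.68 1.82 0.03] M [ 0.064 
t 16.85 p [ 595.91 -156.93  180.02] yaw 74.23 tilt [ 0. -0.] F [5.39 0.53 0.63] M [ 0.062
```

```bash
for i in 1 2 3 4; do python3 -m creep '0 0 0 0 0 -0.02 1;0 0 0 0 0 0 1' >/dev/null; python3 st.py|cut -c1-90; done
```

```text
t 17.05 p [ 595.9  -156.92  179.51] yaw 74.23 tilt [ 0. -0.] F [ 5.59  0.57 -0.77] M [-0.0
t 17.25 p [ 595.88 -156.9   178.98] yaw 74.23 tilt [-0. -0.] F [4.95 0.32 0.59] M [ 0.058 
t 17.45 p [ 595.89 -156.92  178.48] yaw 74.23 tilt [-0.  0.] F [ 4.82  0.51 -0.3 ] M [ 0.0
t 17.65 p [ 595.9  -156.91  178.  ] yaw 74.23 tilt [-0. -0.] F [ 5.27  0.65 -0.03] M [-0.0
```

```bash
for i in 1 2 3 4; do python3 -m creep '0 0 0 0 0 -0.02 1;0 0 0 0 0 0 1' >/dev/null; python3 st.py|cut -c1-90; done
```

```text
t 17.85 p [ 595.89 -156.92  177.49] yaw 74.23 tilt [0. 0.] F [5.35 0.11 0.24] M [-0.008 -1
t 18.05 p [ 595.89 -156.95  176.98] yaw 74.23 tilt [-0. -0.] F [ 5.26  0.38 -0.48] M [ 0.0
t 18.25 p [ 595.9  -156.92  176.62] yaw 74.23 tilt [ 0.0001 -0.    ] F [4.78 1.6  1.23] M 
t 18.45 p [ 595.94 -156.93  176.36] yaw 74.23 tilt [ 0.0003 -0.0001] F [4.76 0.14 2.74] M
```

```bash
for i in 1 2 3; do python3 -m creep '0 0 0 0 0 -0.02 1;0 0 0 0 0 0 1;0 0 0 0 0 0 1' >/dev/null; python3 st.py|cut -c1-90; done
```

```text
t 18.75 p [ 596.02 -156.96  176.03] yaw 74.23 tilt [ 0.0006 -0.0001] F [3.5  0.32 5.46] M 
t 19.05 p [ 596.09 -156.96  175.82] yaw 74.23 tilt [ 0.001  -0.0002] F [4.01 2.02 6.26] M 
t 19.35 p [ 596.12 -156.95  175.62] yaw 74.23 tilt [ 0.0012 -0.0003] F [3.55 1.4  7.38] M
```

```bash
for i in 1 2; do python3 -m creep '0 0 0 0 0 -0.018 1;0 0 0 0 0 0 1;0 0 0 0 0 0 1' >/dev/null; python3 st.py|cut -c1-90; done;  for i in 1 2 3; do python3 -m creep '0 0 0 0 0 0 1' | grep -E "force"; done
```

```text
t 19.65 p [ 596.15 -156.97  175.49] yaw 74.23 tilt [ 0.0015 -0.0003] F [1.67 0.36 8.95] M 
t 19.95 p [ 596.16 -156.96  175.31] yaw 74.23 tilt [ 0.0017 -0.0004] F [ 2.22  1.62 10.97]
wrist_force: [2.5, 1.4, 10.4]
grasp_force: 61.3
wrist_force: [1.7, 1.3, 11.2]
grasp_force: 61.3
wrist_force: [3.2, 1.9, 10.6]
grasp_force: 61.3
```

```bash
python3 -m creep '0 0 -0.5 0 0 0 1;0 0 -0.5 0 0 0 1;0 0 -0.5 0 0 0 1;0 0 -0.5 0 0 0 1;0 0 0 0 0 0 1' >/dev/null; python3 st.py; python3 -m creep '0 0 -0.6 0 0 0 1;0 0 -0.6 0 0 0 1;0 0 0 0 0 0 1'>/dev/null; python3 st.py
```

```text
t 20.75 p [ 596.07 -156.93  175.31] yaw 64.19 tilt [ 0.0016 -0.0003] F [ 1.81  1.37 10.2 ] M [ 0.246 -0.611  0.042] w 0.185 g 61.2 j6 1.764
t 21.05 p [ 596.01 -156.93  175.28] yaw 58.18 tilt [ 0.0014 -0.0003] F [ 2.47  2.13 10.13] M [ 0.3   -0.597 -0.053] w 0.182 g 61.2 j6 1.869
```

```bash
python3 -m creep '0 0 -0.8 0 0 0 1;0 0 -0.8 0 0 0 1;0 0 -0.8 0 0 0 1;0 0 -0.8 0 0 0 1;0 0 -0.8 0 0 0 1;0 0 -0.8 0 0 0 1;0 0 0 0 0 0 1' >/dev/null; python3 st.py; python3 -m creep '0 0 -0.9 0 0 0 1;0 0 -0.9 0 0 0 1;0 0 -0.9 0 0 0 1;0 0 -0.9 0 0 0 1;0 0 -0.9 0 0 0 1;0 0 -0.9 0 0 0 1;0 0 -0.4 0 0 0 1;0 0 0 0 0 0 1'>/dev/null; python3 st.py;python3 -m creep '0 0 -0.1 0 0 0 1;0 0 0 0 0 0 1;0 0 0 0 0 0 1'>/dev/null; python3 st.py
```

```text
t 21.75 p [ 595.33 -157.64  175.28] yaw 34.14 tilt [ 0.0002 -0.0015] F [-0.21 -0.85 11.46] M [ 0.124 -0.296  0.012] w 0.184 g 61.6 j6 2.288
t 22.55 p [ 595.04 -157.72  175.26] yaw 5.16 tilt [-0.0003 -0.0015] F [-0.5  -1.94 11.67] M [ 0.179 -0.234  0.044] w 0.181 g 61.9 j6 2.793
t 22.85 p [ 594.99 -157.7   175.25] yaw 4.69 tilt [-0.0004 -0.0015] F [-0.38 -1.77 11.61] M [ 0.16  -0.221  0.045] w 0.179 g 62.0 j6 2.801
```

```bash
python3 -m creep '0 0 -0.3 0 0 0 1;0 0 -0.3 0 0 0 1;0 0 0 0 0 0 1;0 0 0 0 0 0 1'>/dev/null; python3 st.py; python3 -m creep '0 0 0.3 0 0 0 1;0 0 0.2 0 0 0 1;0 0 0 0 0 0 1'>/dev/null; python3 st.py
```

```text
t 23.25 p [ 595.08 -157.64  175.27] yaw 1.89 tilt [-0.0004 -0.0019] F [-0.15 -2.61 12.39] M [ 0.029 -0.167  1.197] w 0.182 g 74.1 j6 2.851
t 23.55 p [ 595.23 -157.71  175.25] yaw 4.22 tilt [ 0.     -0.0015] F [-1.24 -0.92 11.44] M [ 0.166 -0.362  0.08 ] w 0.181 g 62.0 j6 2.81
```

The stop is felt (1.2 N m), so it's locked. I unload the arm and check that the spindle stays put.

```bash
python3 -m creep '0 0 0 0 0 0.04 1;0 0 0 0 0 0.04 1;0 0 0 0 0 0.04 1;0 0 0 0 0 0 1;0 0 0 0 0 0 1'>/dev/null; python3 st.py; python3 -m creep '0 0 0 0 0 0 0.5;0 0 0 0 0 0 0.3;0 0 0 0 0 0 0;0 0 0 0 0 0 0;0 0 0 0 0 0 0' >/dev/null; python3 st.py
```

```text
t 24.05 p [ 595.05 -157.4   175.51] yaw 4.21 tilt [-0.0025 -0.0008] F [ 3.19 -5.26 -4.08] M [-0.605 -0.898  0.072] w 0.181 g 59.7 j6 2.81
t 24.55 p [ 595.64 -156.65  176.69] yaw 4.24 tilt [-0.0004  0.0003] F [-0.42 -0.4   0.24] M [-0.03   0.014  0.016] w 0.497 g 0.0 j6 2.81
```

```bash
python3 -m creep '0 0 0 0 0 0.3 0;0 0 0 0 0 0.6 0;0 0 0 0 0 0.8 0;0 0 0 0 0 0.8 0;0 0 0 0 0 0.8 0;0 0 0 0 0 0.8 0;0 0 0 0 0 0 0;0 0 0 0 0 0 0'>/dev/null; python3 -m creep '0 0 0 -0.6 0 0.5 0;0 0 0 -0.8 0 0.5 0;0 0 0 -0.8 0 0 0;0 0 0 -0.8 0 0 0;0 0 0 0 0 0 0;0 0 0 0 0 0 0;0 0 0 0 0 0 0'>/dev/null; python3 st.py; python3 - <<'E'
from h import *
S=env.snapshot("side"); cv2.imwrite("pics/s6.png",cv2.resize(S["color"][195:355,190:360,::-1],None,fx=3.5,fy=3.5,interpolation=cv2.INTER_CUBIC))
E
```

```text
t 26.05 p [ 521.19 -156.95  304.04] yaw 4.23 tilt [0.0002 0.    ] F [ 0.09  0.38 -1.04] M [-0.042 -0.007  0.047] w 0.5 g 0.0 j6 2.775
```

View pics/s6.png

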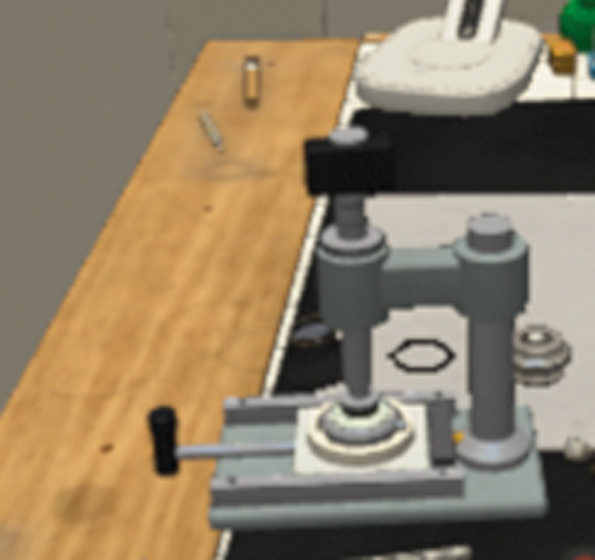

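The picture shows the tray home against its stop block (about x 435), the foot on the glass at (362,405), the bar back along the stand, and the robot clear. I'm handing in.

```bash
python3 -c "
from cell import env; print(env.hand_in())"
```

```text
the job is handed in; nothing more can be done
None
```

I handed the job in at about 26 s of the 54 s allowed: the tray is home against its stop, the foot presses the glass with an estimated 10 N (from the wrist force, not measured directly), the spindle is locked at its stop, and the arm is clear with no sign that any loose thing was touched; the hand-in returned no verdict.

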